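# Fetch the red-lidded tin from behind the bottles

## Task

The tin with the red lid is wanted on the kitchen scale, but it stands at the back of one of the two shelf bins, behind two tall bottles. First move those two bottles onto the black tray, then fetch the red-lidded tin and set it in the middle of the scale's platform, and last put the two bottles back in the bin, each just where it stood. Knock no bottle or tin over, and leave the other bin's bottles and tin as they are.

Things in the scene. Friction and masses are not known exactly. Their poses are not given: they have to be found in the camera images.
- bin_blue: Blue plastic shelf bin, open on top, fixed: 216 mm long (x) by 84 mm wide (y), walls and floor 4 mm, sides and back 55 mm high, front (-x) 36 mm. Origin: centre of its underside; x runs front to back. At first two bottles, about 62 and 10 mm in front of the origin, and a tin about 45 mm behind it stand in it in single file, 2 to 14 mm apart, 30 mm or more between tin and back wall.
- bin_grey: Light grey plastic shelf bin, open on top, fixed: 216 mm long (x) by 84 mm wide (y), walls and floor 4 mm, sides and back 55 mm high, front (-x) 36 mm. Origin: centre of its underside; x runs front to back. At first two bottles, about 62 and 10 mm in front of the origin, and a tin about 45 mm behind it stand in it in single file, 2 to 14 mm apart, 30 mm or more between tin and back wall.
- tray: Black plastic serving tray fixed to the worktable, 220 mm (its x) by 136 mm (its y), floor 4 mm thick, rim 12 mm high and 6 mm wide. Origin: centre of its underside, z up. Empty at the start; room for the two bottles, side by side along its length.
- scale_top (a point): Centre of the top face of the steel platform of the white digital kitchen scale, z up; the platform is 130 mm (x) by 132 mm (y), its top 44 mm above the worktable, and does not give. The display lies on the -x side. The scale is fixed to the worktable.
- yellow_mid (a point): Centre of the yellow sauce bottle, half-way up, z up: a rigid upright round bottle of 44 mm diameter and 150 mm height, straight-sided up to 106 mm above its foot, then a shoulder to a 27 mm cap of the same colour; pale label band round its lower part; about 0.25 kg. It stands in one of the bins at the start.
- green_mid (a point): Centre of the green sauce bottle, half-way up, z up: a rigid upright round bottle of 44 mm diameter and 150 mm height, straight-sided up to 106 mm above its foot, then a shoulder to a 27 mm cap of the same colour; pale label band round its lower part; about 0.25 kg. It stands in one of the bins at the start.
- white_mid (a point): Centre of the white sauce bottle, half-way up, z up: a rigid upright round bottle of 44 mm diameter and 150 mm height, straight-sided up to 106 mm above its foot, then a shoulder to a 27 mm cap of the same colour; pale label band round its lower part; about 0.25 kg. It stands in one of the bins at the start.
- brown_mid (a point): Centre of the brown sauce bottle, half-way up, z up: a rigid upright round bottle of 44 mm diameter and 150 mm height, straight-sided up to 106 mm above its foot, then a shoulder to a 27 mm cap of the same colour; pale label band round its lower part; about 0.25 kg. It stands in one of the bins at the start.
- tin_red_mid (a point): The wanted tin. Centre of the short round spice tin with the red lid, half-way up, z up: steel, 50 mm diameter, 40 mm high, lid shut; about 0.12 kg. It stands at the back of one of the bins at the start, behind two bottles.
- tin_black_mid (a point): Not wanted. Centre of the short round spice tin with the black lid, half-way up, z up: steel, 50 mm diameter, 40 mm high, lid shut; about 0.12 kg. It stands at the back of one of the bins at the start, behind two bottles.
Not all that is in view belongs to the job. Leave any blue or turquoise look-alike of the part that bears tin_black_mid alone.

How it is judged:
By the outcome, as a careful person would: the job done as asked, in the order asked, and still so for the second after the job is handed in, with the robot touching nothing.
It also fails if it takes over 138 s, if anything falls off the work surface, if the arm or the gripper's body presses on something with over 40 N, if the wrist force passes 120 N, or if a joint passes its speed limit or range.

## Robot

A 6-joint arm with a two-finger parallel gripper is mounted at the origin on the work surface. World frame = base frame: x ahead of the robot, y to its left, z up, the work surface at z = 0. Lengths are in mm, angles in rad, forces in N, time in s.
With the tool pointing down it reaches from about 350 to 975 mm from the base axis. Payload 7.1 kg.
Tool frame: the origin (TCP) lies midway between the tips of the shut fingers; the grasp point (between the pads) lies 19 mm behind it (ctrl.grasp_offset is the distance from the TCP to the grasp point, in mm); z points along the fingers, y is the line along which they close (so a half turn about z gives the same grasp; the last joint's range is limited). The gripper opens to 88 mm and grips with 3 to 60 N. Pads are 20 mm wide; open, the fingers measure 115 mm over their backs; the gripper's body (75 mm by 178 mm) begins 61 mm behind the grasp point.
Start: joints at [1.24, 0.423, 1.63, -0, 1.089, -0.019], TCP at [191.701, 594.858, 222.675] pointing down, gripper open.
Joint ranges: [-3, 3], [-0.9, 2.11], [0.09, 2.58], [-1.31, 4.45], [0.11, 2.69], [-2.54, 2.54]. Speed limits (rad/s): [2.39, 2.39, 3.01, 3.14, 3.14, 3.14].

## Interface

Orientations are given as a 3x3 rotation matrix whose columns are the frame's x, y, z axes.
In Python, from rig import ctrl, grab_frame gives the robot as it stands. The module is installed in compiled form; this text tells all that it offers.
- The arm moves only by the tool move_arm, never from a script. Its argument "increments" is a list of rows, each an object of numbers: "dx", "dy", "dz": the shift along the tool's x, y, z in mm; "wx", "wy", "wz": the turn, a rotation vector about the tool's x, y, z in degrees; "fingers": the finger opening in mm, from 0 to 87.8. In form: [{"dx": .., "dy": .., "dz": .., "wx": .., "wy": .., "wz": .., "fingers": ..}, ...]. A call has 1 to 8 rows; each row is the pose to reach, as a shift and turn from the pose commanded when the call began, along the tool's axes at that moment; what a row does not reach only later rows make up. A row lasts 1/10 s, in which the tool goes at most 50 mm and 8.59 degrees, less where a joint would pass 70% of its speed; a pose out of reach is approached as far as the arm can. A call with a gripper value outside its range is refused whole. The fingers move at their own pace and stop on an object; "newtons" is the grip in N (left out, the last holds). Time passes only in rows, so rows that repeat a pose let the fingers close. It gives the time, the measured TCP pose, the force, the opening and the grip force at its end, in the units of the state.
- ctrl.get_state(): the state, without advancing time (a new reading comes with each control period).
- grab_frame(name): name is "scene" or "side" or "wrist"; returns a dict with "color" (400x640x3 uint8, red, green, blue), "fx", "fy", "cx", "cy" (pixels), "T" (4x4, takes a point from camera to world coordinates). Camera axes: x right, y down, z forward; pixel columns grow to the right and rows downward; lengths in mm; the calibration is good to about 2 mm. A picture is of the moment at which its call begins. There is no depth.
- ctrl.sign_off(): hands the job in; it is judged then, once.
The state is a dict: "time_s": time; "q": joint angles; "qvel": joint speeds; "tau": joint torques, N m; "position": TCP position; "tool_rot": TCP orientation; "wrist_force": force on the tool from outside, world axes, zero at the start; "wrist_torque": the same for the moment, N m; "gripper_width": finger opening in mm; "grasp_force": force on a finger pad.
Only numpy, scipy, OpenCV 4.12 (cv2) and the standard library are available. Lean on these libraries where they do the work, as an engineer would, in place of code of your own. Each camera call takes 0.05 s, during which the arm holds its last target. There are 200 camera calls.

## Working session

There is one attempt and no reset: what is moved stays moved. The work goes in short steps, Python scripts to look and compute and a tool call to move; the robot and the scene stay as the last step left them, time stands still between calls to the robot, and variables do not carry over. Pictures are saved under pics/ and viewed, at most 14 in all, crops included, and the job is handed in when it is done.

Besides the shell and the picture viewer there is one more tool, called after "Call:" in YAML: its name, and indented under it one key for each argument. move_arm: Moves the arm, as the interface text tells. Its arguments: {"type":"object","properties":{"increments":{"type":"array"},"newtons":{"type":"number"}},"required":["increments"]}

```bash
mkdir -p pics
cat > h.py <<'E'
from rig import ctrl, grab_frame
import numpy as np, cv2
def snap(n,fn):
    f=grab_frame(n); cv2.imwrite('pics/'+fn,f['color'][:,:,::-1]); return f
def ray(f,u,v):
    T=np.array(f['T']); d=T[:3,:3]@np.array([(u-f['cx'])/f['fx'],(v-f['cy'])/f['fy'],1]); return T[:3,3],d
def atz(f,u,v,z):
    o,d=ray(f,u,v); return o+d*(z-o[2])/d[2]
def proj(f,p):
    T=np.array(f['T']); c=T[:3,:3].T@(np.array(p)-T[:3,3]); return c[0]/c[2]*f['fx']+f['cx'],c[1]/c[2]*f['fy']+f['cy']
E
python3 - <<'E'
from h import *
import pickle
np.set_printoptions(precision=3,suppress=True)
for n in('scene','side','wrist'):
    f=snap(n,n+'0.png'); pickle.dump(f,open(n+'0.pkl','wb')); print(n,f['fx'],np.array(f['T']))
s=ctrl.get_state();print(s['time_s'],s['tool_rot'],s['gripper_width'],s['wrist_force'])
E
```

```text
scene 388.68243121305875 [[   0.178    0.845   -0.504 1057.085]
 [   0.984   -0.157    0.083  -49.293]
 [  -0.009   -0.511   -0.86   958.9  ]
 [   0.       0.       0.       1.   ]]
side 429.0507559189057 [[ -0.999  -0.027   0.033 510.617]
 [ -0.043   0.682  -0.73  864.875]
 [ -0.002  -0.731  -0.683 847.322]
 [  0.      0.      0.      1.   ]]
wrist 291.2399928378312 [[  0.307   0.921   0.239 126.523]
 [  0.952  -0.297  -0.079 615.317]
 [ -0.002   0.252  -0.968 384.23 ]
 [  0.      0.      0.      1.   ]]
0.15 [[-0.952  0.307 -0.   ]
 [ 0.307  0.952 -0.001]
 [ 0.    -0.001 -1.   ]] 88.20876608163428 [ 0.18  -0.589  0.346]
```

View pics/scene0.png

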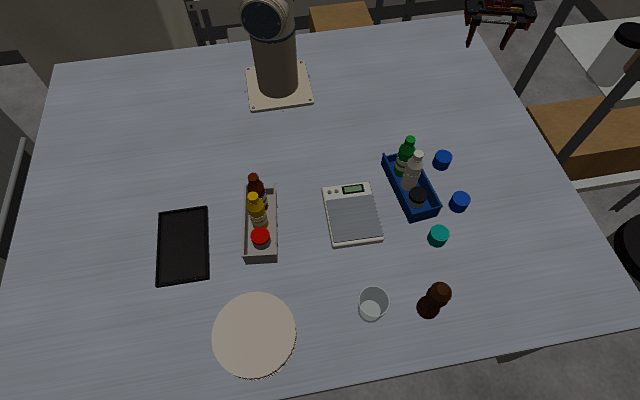

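View pics/side0.png

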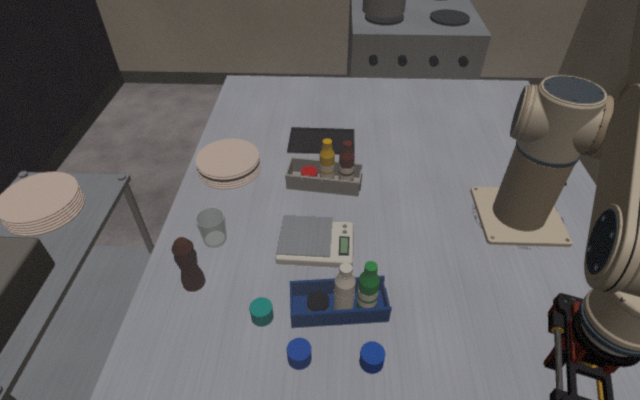

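The red-lidded tin (261,236) is in the grey bin behind brown (256,185) and yellow (257,206). The tray is at (183,245) and the scale at (352,213). Next, enlarged crops.

Run:
```python
import cv2
a=cv2.imread('pics/scene0.png')[165:290,150:390]; cv2.imwrite('pics/c1.png',cv2.resize(a,None,fx=3.3333,fy=3.3333,interpolation=cv2.INTER_CUBIC))
a=cv2.imread('pics/side0.png')[120:270,270:370]; cv2.imwrite('pics/c2.png',cv2.resize(a,None,fx=4,fy=4,interpolation=cv2.INTER_CUBIC))
```

```text
(no output)
```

View pics/c1.png

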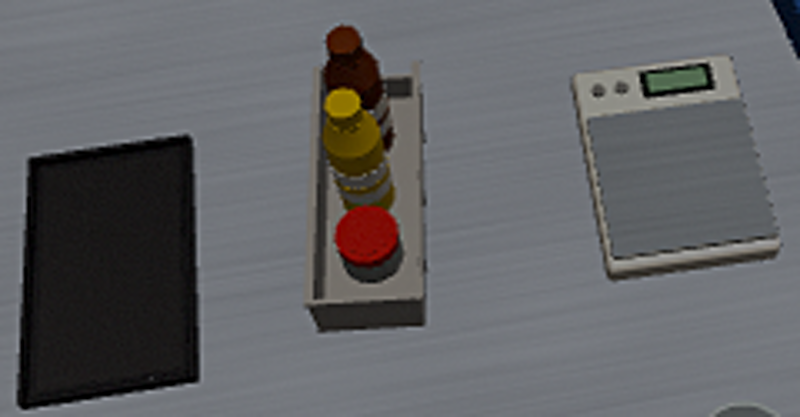

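View pics/c2.png

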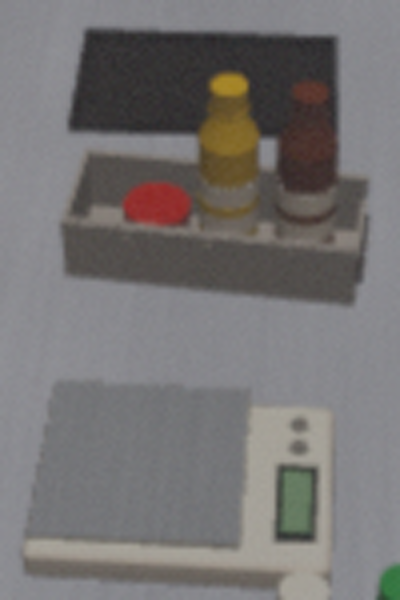

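Crop 1 shows, in crop pixels, the caps at (344,38) brown and (343,102) yellow, the lid at (367,236), and the corners of the tray, bin and platform. Crop 2 shows the same things: caps at (311,90) and (230,82), lid at (157,204).

Run:
```python
from h import *
import pickle
np.set_printoptions(precision=1,suppress=True)
A=pickle.load(open('scene0.pkl','rb'));B=pickle.load(open('side0.pkl','rb'))
a=lambda u,v,z:atz(A,150+u/3.3333,165+v/3.3333,z)[:2]
b=lambda u,v,z:atz(B,270+u/4,120+v/4,z)[:2]
print('brown',a(344,38,154),b(311,90,154));print('yel',a(343,102,154),b(230,82,154));print('tin',a(367,236,44),b(157,204,44))
def quad(n,f,P,z):
    q=np.array([f(*p,z) for p in P]); print(n,q.tolist() and q.round(0).tolist(),'c',q.mean(0),'ang',np.degrees(np.arctan2(*(q[3]-q[0]+q[2]-q[1])[::-1])))
quad('tray',a,[(28,158),(191,137),(198,382),(19,406)],12)
quad('plat',a,[(586,120),(743,98),(777,238),(612,258)],44)
quad('plat',b,[(250,390),(240,546),(27,541),(55,382)],44)
quad('bin',a,[(318,68),(417,63),(425,298),(307,304)],55)
quad('bin',b,[(368,180),(362,245),(66,222),(88,153)],55)
```

```text
brown [ 478.1 -111. ] [ 472.5 -113.4]
yel [ 534.8 -117.3] [ 528.7 -120.8]
tin [ 590.5 -120.1] [ 581.4 -119.7]
tray [[449.0, -396.0], [454.0, -260.0], [674.0, -263.0], [668.0, -397.0]] c [ 561.4 -328.9] ang -0.5357482636733466
plat [[518.0, 69.0], [521.0, 201.0], [651.0, 195.0], [644.0, 65.0]] c [583.3 132.6] ang -2.362455242180974
plat [[509.0, 71.0], [513.0, 203.0], [641.0, 204.0], [638.0, 68.0]] c [575.2 136.5] ang -0.20346996584885946
bin [[433.0, -143.0], [444.0, -61.0], [656.0, -82.0], [644.0, -170.0]] c [ 544.2 -113.8] ang -6.40287084012108
bin [[426.0, -141.0], [432.0, -66.0], [645.0, -83.0], [636.0, -165.0]] c [ 534.7 -113.7] ang -5.615992226166123
```

Call:
move_arm:
  increments:
    - {"dx": -35,"dy": -35,"dz": -37}
    - {"dx": -70,"dy": -70,"dz": -37}
    - {"dx": -105,"dy": -105,"dz": -37}
    - {"dx": -140,"dy": -140,"dz": -37}
    - {"dx": -175,"dy": -175,"dz": -37}
    - {"dx": -210,"dy": -210,"dz": -37}
    - {"dx": -245,"dy": -245,"dz": -37}
    - {"dx": -280,"dy": -280,"dz": -37}

```text
validation failed for argument at $.in...
```

Call:
move_arm:
  increments:
    - {"dx": -35,"dy": -35,"wz": -3}
    - {"dx": -70,"dy": -70,"wz": -6}
    - {"dx": -105,"dy": -105,"wz": -9}
    - {"dx": -140,"dy": -140,"wz": -12}
    - {"dx": -175,"dy": -175,"wz": -12}
    - {"dx": -210,"dy": -210,"wz": -12}
    - {"dx": -245,"dy": -245,"wz": -12}
    - {"dx": -279,"dy": -283,"wz": -12}

```text
validation failed for argument at $.in...
```

Call:
move_arm:
  increments:
    - {"dx": 0}
    - {"dx": 0}

```text
validation failed for argument at $.in...
```

Run:
```python
from h import *
import pickle
f=snap('wrist','w1.png'); pickle.dump(f,open('w1.pkl','wb'))
s=ctrl.get_state();print(s['time_s'],s['position'],s['tool_rot'],s['q'],s['gripper_width'])
```

```text
0.2 [191.59782858 594.55383105 222.20233494] [[-9.51786992e-01  3.06759553e-01 -3.13658288e-04]
 [ 3.06759712e-01  9.51786572e-01 -8.95093387e-04]
 [ 2.39572997e-05 -9.48155969e-04 -9.99999550e-01]] [ 1.23999500e+00  4.23571587e-01  1.63035280e+00  6.68773975e-06
  1.08861671e+00 -1.90177070e-02] 87.83886254971326
```

View pics/w1.png

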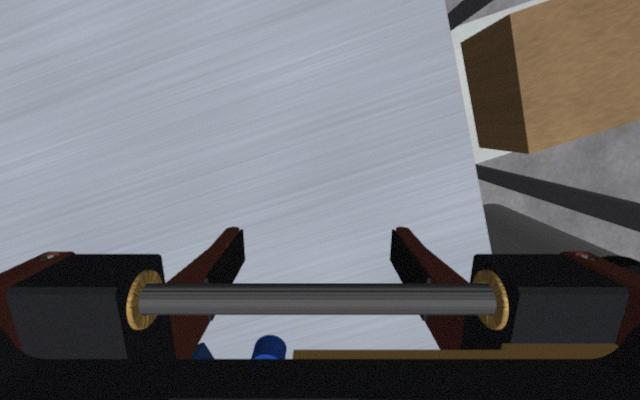

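The wrist picture shows the fingers at rows 230 and below, and only the part above is clear. The call was refused, so I'll give all keys in each row.

Call:
move_arm:
  increments:
    - {"dx": -35,"dy": -35,"dz": -37,"wx": 0,"wy": 0,"wz": 0,"fingers": 87.8}
    - {"dx": -70,"dy": -70,"dz": -37,"wx": 0,"wy": 0,"wz": 0,"fingers": 87.8}
    - {"dx": -105,"dy": -105,"dz": -37,"wx": 0,"wy": 0,"wz": 0,"fingers": 87.8}
    - {"dx": -140,"dy": -140,"dz": -37,"wx": 0,"wy": 0,"wz": 0,"fingers": 87.8}
    - {"dx": -175,"dy": -175,"dz": -37,"wx": 0,"wy": 0,"wz": 0,"fingers": 87.8}
    - {"dx": -210,"dy": -210,"dz": -37,"wx": 0,"wy": 0,"wz": 0,"fingers": 87.8}
    - {"dx": -245,"dy": -245,"dz": -37,"wx": 0,"wy": 0,"wz": 0,"fingers": 87.8}
    - {"dx": -280,"dy": -280,"dz": -37,"wx": 0,"wy": 0,"wz": 0,"fingers": 87.8}

```text
time_s: 1.0
position: [369.9, 246.2, 259.9]
tool_rot: [[-0.952, 0.306, 0.0], [0.306, 0.952, 0.0], [-0.0, 0.0, -1.0]]
wrist_force: [1.0, -0.4, -0.2]
gripper_width: 87.7
grasp_force: 0.0
```

Call:
move_arm:
  increments:
    - {"dx": -38,"dy": -30,"dz": 0,"wx": 0,"wy": 0,"wz": -3,"fingers": 87.8}
    - {"dx": -76,"dy": -60,"dz": 0,"wx": 0,"wy": 0,"wz": -6,"fingers": 87.8}
    - {"dx": -114,"dy": -91,"dz": 0,"wx": 0,"wy": 0,"wz": -9,"fingers": 87.8}
    - {"dx": -152,"dy": -122,"dz": 0,"wx": 0,"wy": 0,"wz": -12,"fingers": 87.8}
    - {"dx": -190,"dy": -153,"dz": 0,"wx": 0,"wy": 0,"wz": -12,"fingers": 87.8}
    - {"dx": -228,"dy": -184,"dz": 0,"wx": 0,"wy": 0,"wz": -12,"fingers": 87.8}
    - {"dx": -266,"dy": -215,"dz": 0,"wx": 0,"wy": 0,"wz": -12,"fingers": 87.8}
    - {"dx": -304,"dy": -245,"dz": 0,"wx": 0,"wy": 0,"wz": -12,"fingers": 87.8}

```text
time_s: 1.8
position: [584.3, -80.4, 259.6]
tool_rot: [[-0.995, 0.103, -0.0], [0.103, 0.995, 0.0], [0.0, 0.0, -1.0]]
wrist_force: [0.1, 0.9, 0.4]
gripper_width: 88.3
grasp_force: 0.0
```

Call:
move_arm:
  increments:
    - {"dx": -35,"dy": -15,"dz": 0,"wx": 0,"wy": 0,"wz": 0,"fingers": 87.8}
    - {"dx": -35,"dy": -15,"dz": 0,"wx": 0,"wy": 0,"wz": 0,"fingers": 87.8}
    - {"dx": -35,"dy": -15,"dz": 0,"wx": 0,"wy": 0,"wz": 0,"fingers": 87.8}
    - {"dx": -35,"dy": -15,"dz": 0,"wx": 0,"wy": 0,"wz": 0,"fingers": 87.8}

```text
time_s: 2.2
position: [615.7, -96.0, 259.3]
tool_rot: [[-0.995, 0.102, -0.002], [0.102, 0.995, 0.0], [0.002, 0.0, -1.0]]
wrist_force: [-0.7, 0.1, -0.5]
gripper_width: 88.1
grasp_force: 0.0
```

Run:
```python
from h import *
import pickle
f=snap('wrist','w1.png'); pickle.dump(f,open('w1.pkl','wb'))
s=ctrl.get_state();print(s['time_s'],s['position'],s['q'])
```

```text
2.25 [615.79706497 -95.83311748 259.55194808] [-1.73543615e-01  3.82841828e-01  1.60080152e+00  1.35372674e-04
  1.15898537e+00 -1.64301958e+00]
```

View pics/w1.png

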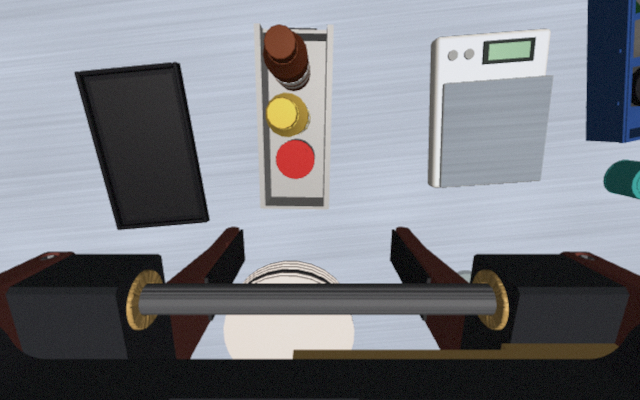

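The wrist view shows the brown cap at (279,43), yellow cap (281,113), red lid (295,159), scale at (495,130) and tray at (145,145). I'll enlarge the bin.

Run:
```python
import cv2
a=cv2.imread('pics/w1.png')[15:215,235:350]; cv2.imwrite('pics/c3.png',cv2.resize(a,None,fx=3,fy=3,interpolation=cv2.INTER_CUBIC))
```

```text
(no output)
```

View pics/c3.png

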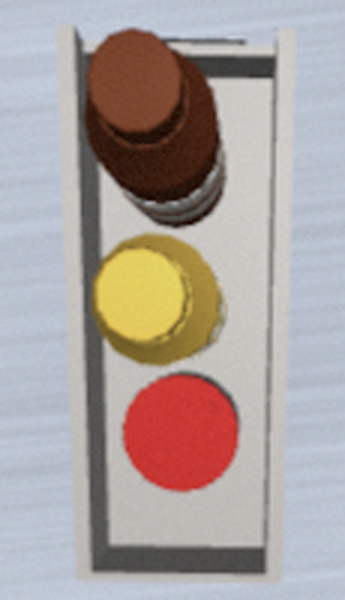

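Crop pixels: brown cap (135,81), yellow cap (139,294), lid (181,433). The bin rim corners are (57,28), (295,28), (280,578) and (78,580).

Run:
```python
from h import *
import pickle
np.set_printoptions(precision=1,suppress=True)
A=pickle.load(open('w1.pkl','rb'))
c=lambda u,v,z:atz(A,235+u/3,15+v/3,z)[:2]
r=lambda u,v,z:atz(A,u,v,z)[:2]
print('brown',c(135,81,154),'yel',c(139,294,154),'tin',c(181,433,44))
def quad(n,f,P,z):
    q=np.array([f(*p,z) for p in P]); print(n,q.round(0).tolist(),'c',q.mean(0),'ang',np.degrees(np.arctan2(*(q[3]-q[0]+q[2]-q[1])[::-1])))
quad('bin',c,[(57,28),(295,28),(280,578),(78,580)],55)
quad('tray',r,[(77,72),(179,63),(208,219),(118,228)],12)
quad('plat',r,[(443,83),(552,76),(542,180),(440,186)],44)
```

```text
brown [ 477.1 -113.2] yel [ 533.3 -119.5] tin [ 585.8 -121.5]
bin [[430.0, -149.0], [439.0, -60.0], [652.0, -85.0], [643.0, -173.0]] c [ 541.1 -116.7] ang -6.64734589998978
tray [[448.0, -394.0], [451.0, -259.0], [663.0, -263.0], [663.0, -399.0]] c [ 556.1 -328.6] ang -1.2409111373061998
plat [[513.0, 68.0], [518.0, 198.0], [646.0, 198.0], [640.0, 64.0]] c [579.1 131.9] ang -0.8278307766925853
```

Call:
move_arm:
  increments:
    - {"dx": 45,"dy": -10,"dz": 0,"wx": 0,"wy": 0,"wz": 0,"fingers": 87.8}
    - {"dx": 90,"dy": -20,"dz": 0,"wx": 0,"wy": 0,"wz": 0,"fingers": 87.8}
    - {"dx": 137.5,"dy": -31,"dz": 0,"wx": 0,"wy": 0,"wz": -0.6,"fingers": 87.8}
    - {"dx": 137.5,"dy": -31,"dz": 0,"wx": 0,"wy": 0,"wz": -0.6,"fingers": 87.8}
    - {"dx": 137.5,"dy": -31,"dz": 0,"wx": 0,"wy": 0,"wz": -0.6,"fingers": 87.8}
    - {"dx": 137.5,"dy": -31,"dz": 0,"wx": 0,"wy": 0,"wz": -0.6,"fingers": 87.8}

```text
time_s: 2.85
position: [478.2, -113.3, 260.5]
tool_rot: [[-0.996, 0.091, 0.002], [0.091, 0.996, -0.0], [-0.002, -0.0, -1.0]]
wrist_force: [0.4, -0.2, -0.1]
gripper_width: 87.9
grasp_force: 0.0
```

Call:
move_arm:
  increments:
    - {"dx": 2,"dy": 0.5,"dz": 40,"wx": 0,"wy": 0,"wz": 1,"fingers": 87.8}
    - {"dx": 2,"dy": 0.5,"dz": 75,"wx": 0,"wy": 0,"wz": 1,"fingers": 87.8}
    - {"dx": 2,"dy": 0.5,"dz": 105,"wx": 0,"wy": 0,"wz": 1,"fingers": 87.8}
    - {"dx": 2,"dy": 0.5,"dz": 135,"wx": 0,"wy": 0,"wz": 1,"fingers": 87.8}
    - {"dx": 2,"dy": 0.5,"dz": 160,"wx": 0,"wy": 0,"wz": 1,"fingers": 87.8}
    - {"dx": 2,"dy": 0.5,"dz": 179,"wx": 0,"wy": 0,"wz": 1,"fingers": 87.8}
    - {"dx": 2,"dy": 0.5,"dz": 179,"wx": 0,"wy": 0,"wz": 1,"fingers": 87.8}
    - {"dx": 2,"dy": 0.5,"dz": 179,"wx": 0,"wy": 0,"wz": 1,"fingers": 87.8}

```text
time_s: 3.65
position: [476.0, -112.8, 80.6]
tool_rot: [[-0.994, 0.108, -0.0], [0.108, 0.994, 0.0], [0.0, 0.0, -1.0]]
wrist_force: [0.3, -0.3, 0.6]
gripper_width: 87.9
grasp_force: 0.0
```

Call:
move_arm:
  increments:
    - {"dx": 0,"dy": 0,"dz": 0,"wx": 0,"wy": 0,"wz": 0,"fingers": 60}
    - {"dx": 0,"dy": 0,"dz": 0,"wx": 0,"wy": 0,"wz": 0,"fingers": 52}
    - {"dx": 0,"dy": 0,"dz": 0,"wx": 0,"wy": 0,"wz": 0,"fingers": 48}
    - {"dx": 0,"dy": 0,"dz": 0,"wx": 0,"wy": 0,"wz": 0,"fingers": 46}
    - {"dx": 0,"dy": 0,"dz": 0,"wx": 0,"wy": 0,"wz": 0,"fingers": 44}
    - {"dx": 0,"dy": 0,"dz": 0,"wx": 0,"wy": 0,"wz": 0,"fingers": 42}
    - {"dx": 0,"dy": 0,"dz": 0,"wx": 0,"wy": 0,"wz": 0,"fingers": 38}
    - {"dx": 0,"dy": 0,"dz": 0,"wx": 0,"wy": 0,"wz": 0,"fingers": 38}
  newtons: 20

```text
time_s: 4.45
position: [475.1, -113.1, 80.8]
tool_rot: [[-0.994, 0.109, 0.0], [0.109, 0.994, -0.0], [-0.0, -0.0, -1.0]]
wrist_force: [-0.6, -0.6, 3.4]
gripper_width: 43.7
grasp_force: 20.0
```

Call:
move_arm:
  increments:
    - {"dx": 0,"dy": 0,"dz": -10,"wx": 0,"wy": 0,"wz": 0,"fingers": 38}
    - {"dx": 0,"dy": 0,"dz": -30,"wx": 0,"wy": 0,"wz": 0,"fingers": 38}
    - {"dx": 0,"dy": 0,"dz": -55,"wx": 0,"wy": 0,"wz": 0,"fingers": 38}
    - {"dx": 0,"dy": 0,"dz": -75,"wx": 0,"wy": 0,"wz": 0,"fingers": 38}
    - {"dx": 0,"dy": 0,"dz": -80,"wx": 0,"wy": 0,"wz": 0,"fingers": 38}
    - {"dx": -5,"dy": -25,"dz": -80,"wx": 0,"wy": 0,"wz": 0,"fingers": 38}
    - {"dx": -15,"dy": -55,"dz": -80,"wx": 0,"wy": 0,"wz": 0,"fingers": 38}
    - {"dx": -25,"dy": -90,"dz": -80,"wx": 0,"wy": 0,"wz": 0,"fingers": 38}

```text
time_s: 5.25
position: [489.6, -205.4, 160.2]
tool_rot: [[-0.994, 0.108, -0.001], [0.108, 0.994, 0.001], [0.001, 0.001, -1.0]]
wrist_force: [1.3, -0.3, -2.3]
gripper_width: 43.9
grasp_force: 20.0
```

Call:
move_arm:
  increments:
    - {"dx": -10,"dy": -40,"dz": 0,"wx": 0,"wy": 0,"wz": 0,"fingers": 38}
    - {"dx": -20,"dy": -80,"dz": 0,"wx": 0,"wy": 0,"wz": 0,"fingers": 38}
    - {"dx": -30,"dy": -110,"dz": 0,"wx": 0,"wy": 0,"wz": 0,"fingers": 38}
    - {"dx": -33,"dy": -121,"dz": 0,"wx": 0,"wy": 0,"wz": 0,"fingers": 38}
    - {"dx": -33,"dy": -121,"dz": 30,"wx": 0,"wy": 0,"wz": 0,"fingers": 38}
    - {"dx": -33,"dy": -121,"dz": 55,"wx": 0,"wy": 0,"wz": 0,"fingers": 38}
    - {"dx": -33,"dy": -121,"dz": 70,"wx": 0,"wy": 0,"wz": 0,"fingers": 38}
    - {"dx": -33,"dy": -121,"dz": 74,"wx": 0,"wy": 0,"wz": 0,"fingers": 38}

```text
time_s: 6.05
position: [508.2, -327.5, 84.5]
tool_rot: [[-0.994, 0.109, -0.004], [0.109, 0.994, 0.003], [0.004, 0.002, -1.0]]
wrist_force: [-0.5, -0.2, -2.5]
gripper_width: 43.8
grasp_force: 20.0
```

Call:
move_arm:
  increments:
    - {"dx": 0,"dy": 0,"dz": 3,"wx": 0,"wy": 0,"wz": 0,"fingers": 38}
    - {"dx": 0,"dy": 0,"dz": 5.5,"wx": 0,"wy": 0,"wz": 0,"fingers": 38}
    - {"dx": 0,"dy": 0,"dz": 5.5,"wx": 0,"wy": 0,"wz": 0,"fingers": 38}

```text
time_s: 6.35
position: [510.1, -329.2, 81.9]
tool_rot: [[-0.994, 0.109, 0.001], [0.109, 0.994, -0.001], [-0.001, -0.001, -1.0]]
wrist_force: [-0.5, -0.0, -1.9]
gripper_width: 43.7
grasp_force: 20.0
```

Call:
move_arm:
  increments:
    - {"dx": 0,"dy": 0,"dz": 1,"wx": 0,"wy": 0,"wz": 0,"fingers": 38}
    - {"dx": 0,"dy": 0,"dz": 1.5,"wx": 0,"wy": 0,"wz": 0,"fingers": 38}
    - {"dx": 0,"dy": 0,"dz": 1.5,"wx": 0,"wy": 0,"wz": 0,"fingers": 38}

```text
time_s: 6.65
position: [510.3, -329.4, 80.8]
tool_rot: [[-0.994, 0.109, 0.001], [0.109, 0.994, -0.001], [-0.002, -0.001, -1.0]]
wrist_force: [-1.2, 0.7, 5.3]
gripper_width: 43.4
grasp_force: 20.0
```

Call:
move_arm:
  increments:
    - {"dx": 0,"dy": 0,"dz": 0,"wx": 0,"wy": 0,"wz": 0,"fingers": 50}
    - {"dx": 0,"dy": 0,"dz": 0,"wx": 0,"wy": 0,"wz": 0,"fingers": 70}
    - {"dx": 0,"dy": 0,"dz": 0,"wx": 0,"wy": 0,"wz": 0,"fingers": 87.8}
    - {"dx": 0,"dy": 0,"dz": 0,"wx": 0,"wy": 0,"wz": 0,"fingers": 87.8}
    - {"dx": 0,"dy": 0,"dz": -40,"wx": 0,"wy": 0,"wz": 0,"fingers": 87.8}
    - {"dx": 0,"dy": 0,"dz": -80,"wx": 0,"wy": 0,"wz": 0,"fingers": 87.8}
    - {"dx": 0,"dy": 0,"dz": -120,"wx": 0,"wy": 0,"wz": 0,"fingers": 87.8}
    - {"dx": 0,"dy": 0,"dz": -160,"wx": 0,"wy": 0,"wz": 0,"fingers": 87.8}

```text
time_s: 7.45
position: [509.3, -328.9, 241.1]
tool_rot: [[-0.994, 0.109, -0.0], [0.109, 0.994, 0.0], [0.0, 0.0, -1.0]]
wrist_force: [0.4, -0.2, -0.3]
gripper_width: 88.0
grasp_force: 0.0
```

Call:
move_arm:
  increments:
    - {"dx": 0,"dy": 45,"dz": -10,"wx": 0,"wy": 0,"wz": 0,"fingers": 87.8}
    - {"dx": 0,"dy": 90,"dz": -10,"wx": 0,"wy": 0,"wz": 0,"fingers": 87.8}
    - {"dx": 0,"dy": 135,"dz": -10,"wx": 0,"wy": 0,"wz": 0,"fingers": 87.8}
    - {"dx": 0.5,"dy": 180,"dz": -10,"wx": 0,"wy": 0,"wz": 0,"fingers": 87.8}
    - {"dx": 0.5,"dy": 211,"dz": -10,"wx": 0,"wy": 0,"wz": 0,"fingers": 87.8}
    - {"dx": 0.5,"dy": 211,"dz": -10,"wx": 0,"wy": 0,"wz": 0,"fingers": 87.8}
    - {"dx": 0.5,"dy": 211,"dz": -10,"wx": 0,"wy": 0,"wz": 0,"fingers": 87.8}
    - {"dx": 0.5,"dy": 211,"dz": -10,"wx": 0,"wy": 0,"wz": 0,"fingers": 87.8}

```text
time_s: 8.25
position: [532.2, -120.2, 249.7]
tool_rot: [[-0.994, 0.11, 0.0], [0.11, 0.994, -0.0], [-0.0, -0.0, -1.0]]
wrist_force: [-0.1, -0.1, 0.3]
gripper_width: 87.4
grasp_force: 0.0
```

Call:
move_arm:
  increments:
    - {"dx": 0,"dy": 0.5,"dz": 40,"wx": 0,"wy": 0,"wz": 0,"fingers": 87.8}
    - {"dx": 0,"dy": 0.5,"dz": 75,"wx": 0,"wy": 0,"wz": 0,"fingers": 87.8}
    - {"dx": 0,"dy": 0.5,"dz": 105,"wx": 0,"wy": 0,"wz": 0,"fingers": 87.8}
    - {"dx": 0,"dy": 0.5,"dz": 135,"wx": 0,"wy": 0,"wz": 0,"fingers": 87.8}
    - {"dx": 0,"dy": 0.5,"dz": 158,"wx": 0,"wy": 0,"wz": 0,"fingers": 87.8}
    - {"dx": 0,"dy": 0.5,"dz": 169,"wx": 0,"wy": 0,"wz": 0,"fingers": 87.8}
    - {"dx": 0,"dy": 0.5,"dz": 169,"wx": 0,"wy": 0,"wz": 0,"fingers": 87.8}
    - {"dx": 0,"dy": 0.5,"dz": 169,"wx": 0,"wy": 0,"wz": 0,"fingers": 87.8}

```text
time_s: 9.05
position: [532.7, -119.5, 81.3]
tool_rot: [[-0.994, 0.11, 0.001], [0.11, 0.994, -0.0], [-0.001, -0.0, -1.0]]
wrist_force: [-0.3, 0.1, -0.3]
gripper_width: 87.8
grasp_force: 0.0
```

Call:
move_arm:
  increments:
    - {"dx": 0,"dy": 0,"dz": 0,"wx": 0,"wy": 0,"wz": 0,"fingers": 60}
    - {"dx": 0,"dy": 0,"dz": 0,"wx": 0,"wy": 0,"wz": 0,"fingers": 52}
    - {"dx": 0,"dy": 0,"dz": 0,"wx": 0,"wy": 0,"wz": 0,"fingers": 48}
    - {"dx": 0,"dy": 0,"dz": 0,"wx": 0,"wy": 0,"wz": 0,"fingers": 46}
    - {"dx": 0,"dy": 0,"dz": 0,"wx": 0,"wy": 0,"wz": 0,"fingers": 44}
    - {"dx": 0,"dy": 0,"dz": 0,"wx": 0,"wy": 0,"wz": 0,"fingers": 42}
    - {"dx": 0,"dy": 0,"dz": 0,"wx": 0,"wy": 0,"wz": 0,"fingers": 38}
    - {"dx": 0,"dy": 0,"dz": 0,"wx": 0,"wy": 0,"wz": 0,"fingers": 38}
  newtons: 20

```text
time_s: 9.85
position: [532.3, -118.8, 80.8]
tool_rot: [[-0.994, 0.109, 0.0], [0.109, 0.994, -0.0], [-0.0, -0.0, -1.0]]
wrist_force: [-0.3, -0.4, 1.1]
gripper_width: 43.6
grasp_force: 20.0
```

Call:
move_arm:
  increments:
    - {"dx": 0,"dy": 0,"dz": -10,"wx": 0,"wy": 0,"wz": 0,"fingers": 38}
    - {"dx": 0,"dy": 0,"dz": -30,"wx": 0,"wy": 0,"wz": 0,"fingers": 38}
    - {"dx": 0,"dy": 0,"dz": -55,"wx": 0,"wy": 0,"wz": 0,"fingers": 38}
    - {"dx": 0,"dy": 0,"dz": -75,"wx": 0,"wy": 0,"wz": 0,"fingers": 38}
    - {"dx": 0,"dy": 0,"dz": -80,"wx": 0,"wy": 0,"wz": 0,"fingers": 38}
    - {"dx": -10,"dy": -20,"dz": -80,"wx": 0,"wy": 0,"wz": 0,"fingers": 38}
    - {"dx": -25,"dy": -50,"dz": -80,"wx": 0,"wy": 0,"wz": 0,"fingers": 38}
    - {"dx": -42,"dy": -85,"dz": -80,"wx": 0,"wy": 0,"wz": 0,"fingers": 38}

```text
time_s: 10.65
position: [564.3, -207.7, 160.0]
tool_rot: [[-0.994, 0.108, -0.001], [0.108, 0.994, 0.001], [0.002, 0.001, -1.0]]
wrist_force: [-0.1, -0.2, -3.3]
gripper_width: 43.7
grasp_force: 20.0
```

Call:
move_arm:
  increments:
    - {"dx": -18,"dy": -37,"dz": 0,"wx": 0,"wy": 0,"wz": 0,"fingers": 38}
    - {"dx": -36,"dy": -74,"dz": 0,"wx": 0,"wy": 0,"wz": 0,"fingers": 38}
    - {"dx": -50,"dy": -104,"dz": 0,"wx": 0,"wy": 0,"wz": 0,"fingers": 38}
    - {"dx": -56,"dy": -115.5,"dz": 0,"wx": 0,"wy": 0,"wz": 0,"fingers": 38}
    - {"dx": -56,"dy": -115.5,"dz": 30,"wx": 0,"wy": 0,"wz": 0,"fingers": 38}
    - {"dx": -56,"dy": -115.5,"dz": 55,"wx": 0,"wy": 0,"wz": 0,"fingers": 38}
    - {"dx": -56,"dy": -115.5,"dz": 70,"wx": 0,"wy": 0,"wz": 0,"fingers": 38}
    - {"dx": -56,"dy": -115.5,"dz": 77,"wx": 0,"wy": 0,"wz": 0,"fingers": 38}

```text
time_s: 11.45
position: [606.5, -327.5, 81.4]
tool_rot: [[-0.994, 0.109, -0.003], [0.109, 0.994, 0.002], [0.004, 0.002, -1.0]]
wrist_force: [0.2, 0.9, -2.5]
gripper_width: 43.7
grasp_force: 20.0
```

Call:
move_arm:
  increments:
    - {"dx": 0,"dy": 0,"dz": 2,"wx": 0,"wy": 0,"wz": 0,"fingers": 38}
    - {"dx": 0,"dy": 0,"dz": 3.5,"wx": 0,"wy": 0,"wz": 0,"fingers": 38}
    - {"dx": 0,"dy": 0,"dz": 3.5,"wx": 0,"wy": 0,"wz": 0,"fingers": 38}
    - {"dx": 0,"dy": 0,"dz": 3.5,"wx": 0,"wy": 0,"wz": 0,"fingers": 38}

```text
time_s: 11.85
position: [608.3, -329.0, 81.2]
tool_rot: [[-0.994, 0.109, 0.001], [0.109, 0.994, -0.001], [-0.001, -0.001, -1.0]]
wrist_force: [-0.0, 0.5, -2.7]
gripper_width: 43.6
grasp_force: 20.0
```

Call:
move_arm:
  increments:
    - {"dx": 0,"dy": 0,"dz": 0.7,"wx": 0,"wy": 0,"wz": 0,"fingers": 38}
    - {"dx": 0,"dy": 0,"dz": 1,"wx": 0,"wy": 0,"wz": 0,"fingers": 38}
    - {"dx": 0,"dy": 0,"dz": 1,"wx": 0,"wy": 0,"wz": 0,"fingers": 38}

```text
time_s: 12.15
position: [608.5, -329.1, 80.8]
tool_rot: [[-0.994, 0.109, 0.002], [0.109, 0.994, -0.001], [-0.002, -0.001, -1.0]]
wrist_force: [-2.0, 0.9, 5.6]
gripper_width: 43.8
grasp_force: 20.0
```

Call:
move_arm:
  increments:
    - {"dx": 0,"dy": 0,"dz": 0,"wx": 0,"wy": 0,"wz": 0,"fingers": 50}
    - {"dx": 0,"dy": 0,"dz": 0,"wx": 0,"wy": 0,"wz": 0,"fingers": 70}
    - {"dx": 0,"dy": 0,"dz": 0,"wx": 0,"wy": 0,"wz": 0,"fingers": 87.8}
    - {"dx": 0,"dy": 0,"dz": 0,"wx": 0,"wy": 0,"wz": 0,"fingers": 87.8}
    - {"dx": 0,"dy": 0,"dz": -40,"wx": 0,"wy": 0,"wz": 0,"fingers": 87.8}
    - {"dx": 0,"dy": 0,"dz": -80,"wx": 0,"wy": 0,"wz": 0,"fingers": 87.8}
    - {"dx": 0,"dy": 0,"dz": -120,"wx": 0,"wy": 0,"wz": 0,"fingers": 87.8}
    - {"dx": 0,"dy": 0,"dz": -165,"wx": 0,"wy": 0,"wz": 0,"fingers": 87.8}

```text
time_s: 12.95
position: [607.2, -328.5, 244.9]
tool_rot: [[-0.994, 0.109, -0.001], [0.109, 0.994, 0.001], [0.002, 0.001, -1.0]]
wrist_force: [0.4, -0.8, -0.7]
gripper_width: 88.0
grasp_force: 0.0
```

Call:
move_arm:
  increments:
    - {"dx": 8,"dy": 40,"dz": 0,"wx": 0,"wy": 0,"wz": 0,"fingers": 87.8}
    - {"dx": 16,"dy": 75,"dz": 0,"wx": 0,"wy": 0,"wz": 8,"fingers": 87.8}
    - {"dx": 24,"dy": 110,"dz": 0,"wx": 0,"wy": 0,"wz": 16,"fingers": 87.8}
    - {"dx": 32,"dy": 145,"dz": 0,"wx": 0,"wy": 0,"wz": 24,"fingers": 87.8}
    - {"dx": 38,"dy": 175,"dz": 0,"wx": 0,"wy": 0,"wz": 32,"fingers": 87.8}
    - {"dx": 44.5,"dy": 205,"dz": 0,"wx": 0,"wy": 0,"wz": 40,"fingers": 80}
    - {"dx": 44.5,"dy": 205,"dz": 0,"wx": 0,"wy": 0,"wz": 48,"fingers": 70}
    - {"dx": 44.5,"dy": 205,"dz": 0,"wx": 0,"wy": 0,"wz": 56,"fingers": 66}

```text
time_s: 13.75
position: [585.8, -118.9, 244.3]
tool_rot: [[-0.462, 0.887, 0.0], [0.887, 0.462, -0.0], [-0.0, -0.0, -1.0]]
wrist_force: [-0.2, -0.2, 0.6]
gripper_width: 68.0
grasp_force: 0.0
```

Call:
move_arm:
  increments:
    - {"dx": 0,"dy": 0,"dz": 0,"wx": 0,"wy": 0,"wz": 8,"fingers": 66}
    - {"dx": 0,"dy": 0,"dz": 0,"wx": 0,"wy": 0,"wz": 16,"fingers": 66}
    - {"dx": 0,"dy": 0,"dz": 0,"wx": 0,"wy": 0,"wz": 24,"fingers": 66}
    - {"dx": 0,"dy": 0,"dz": 0,"wx": 0,"wy": 0,"wz": 32,"fingers": 66}
    - {"dx": 0,"dy": 0,"dz": 0,"wx": 0,"wy": 0,"wz": 34,"fingers": 66}
    - {"dx": 0,"dy": 0,"dz": 0,"wx": 0,"wy": 0,"wz": 34,"fingers": 66}
    - {"dx": 0,"dy": 0,"dz": 0,"wx": 0,"wy": 0,"wz": 34,"fingers": 66}

```text
time_s: 14.45
position: [585.9, -120.1, 244.1]
tool_rot: [[0.108, 0.994, -0.0], [0.994, -0.108, 0.0], [0.0, -0.0, -1.0]]
wrist_force: [0.5, -0.7, -0.5]
gripper_width: 66.2
grasp_force: 0.0
```

Run:
```python
from h import *
import pickle
f=snap('wrist','w2.png'); pickle.dump(f,open('w2.pkl','wb'))
g=snap('scene','s2.png')
w=cv2.imread('pics/w2.png');s=cv2.imread('pics/s2.png')
cv2.imwrite('pics/m2.png',np.vstack([w[:300],cv2.resize(s[130:280,120:440],(640,300))]))
st=ctrl.get_state();print(st['time_s'],st['position'],st['q'],proj(f,(586,-120.6,44)))
```

```text
14.55 [ 585.85364682 -120.10460817  244.16473935] [-2.22104440e-01  3.60167222e-01  1.67274792e+00 -3.06055164e-06
  1.10874119e+00 -1.13686829e-01] (np.float64(317.157214525737), np.float64(182.14719760150376))
```

View pics/m2.png

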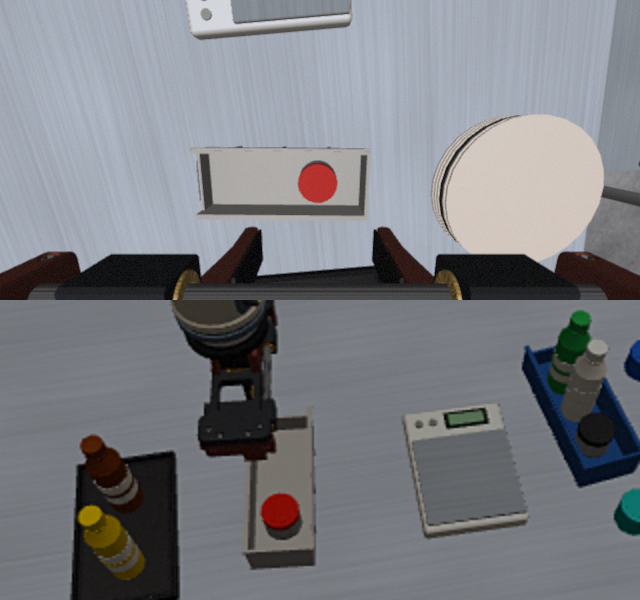

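Both bottles stand upright on the tray, and the lid is at (317,182), exactly where I predicted.

Call:
move_arm:
  increments:
    - {"dx": 0,"dy": 0,"dz": 45,"wx": 0,"wy": 0,"wz": 0,"fingers": 66}
    - {"dx": 0,"dy": 0,"dz": 90,"wx": 0,"wy": 0,"wz": 0,"fingers": 66}
    - {"dx": 0,"dy": 0,"dz": 130,"wx": 0,"wy": 0,"wz": 0,"fingers": 66}
    - {"dx": 0,"dy": 0,"dz": 165,"wx": 0,"wy": 0,"wz": 0,"fingers": 66}
    - {"dx": 0,"dy": 0,"dz": 195,"wx": 0,"wy": 0,"wz": 0,"fingers": 66}
    - {"dx": 0,"dy": 0,"dz": 218,"wx": 0,"wy": 0,"wz": 0,"fingers": 66}
    - {"dx": 0,"dy": 0,"dz": 233,"wx": 0,"wy": 0,"wz": 0,"fingers": 66}
    - {"dx": 0,"dy": 0,"dz": 233,"wx": 0,"wy": 0,"wz": 0,"fingers": 66}

```text
time_s: 15.35
position: [584.6, -119.9, 9.3]
tool_rot: [[0.109, 0.994, -0.003], [0.994, -0.109, 0.001], [0.0, -0.003, -1.0]]
wrist_force: [-0.6, -0.5, 0.6]
gripper_width: 65.9
grasp_force: 0.0
```

Call:
move_arm:
  increments:
    - {"dx": 0,"dy": 0,"dz": 0,"wx": 0,"wy": 0,"wz": 0,"fingers": 58}
    - {"dx": 0,"dy": 0,"dz": 0,"wx": 0,"wy": 0,"wz": 0,"fingers": 53}
    - {"dx": 0,"dy": 0,"dz": 0,"wx": 0,"wy": 0,"wz": 0,"fingers": 50}
    - {"dx": 0,"dy": 0,"dz": 0,"wx": 0,"wy": 0,"wz": 0,"fingers": 46}
    - {"dx": 0,"dy": 0,"dz": 0,"wx": 0,"wy": 0,"wz": 0,"fingers": 44}
    - {"dx": 0,"dy": 0,"dz": 0,"wx": 0,"wy": 0,"wz": 0,"fingers": 44}
  newtons: 15

```text
time_s: 15.95
position: [586.6, -120.3, 12.5]
tool_rot: [[0.109, 0.994, 0.002], [0.994, -0.109, -0.0], [-0.0, 0.002, -1.0]]
wrist_force: [-0.7, 0.3, 7.5]
gripper_width: 49.6
grasp_force: 15.0
```

Call:
move_arm:
  increments:
    - {"dx": 0,"dy": 0,"dz": -10,"wx": 0,"wy": 0,"wz": 0,"fingers": 44}
    - {"dx": 0,"dy": 0,"dz": -30,"wx": 0,"wy": 0,"wz": 0,"fingers": 44}
    - {"dx": 0,"dy": 0,"dz": -60,"wx": 0,"wy": 0,"wz": 0,"fingers": 44}
    - {"dx": 0,"dy": 0,"dz": -90,"wx": 0,"wy": 0,"wz": 0,"fingers": 44}
    - {"dx": 15,"dy": -2,"dz": -100,"wx": 0,"wy": 0,"wz": 0,"fingers": 44}
    - {"dx": 45,"dy": -6,"dz": -100,"wx": 0,"wy": 0,"wz": 0,"fingers": 44}
    - {"dx": 80,"dy": -11,"dz": -100,"wx": 0,"wy": 0,"wz": 0,"fingers": 44}
    - {"dx": 120,"dy": -17,"dz": -100,"wx": 0,"wy": 0,"wz": 0,"fingers": 44}

```text
time_s: 16.75
position: [581.4, 2.6, 111.0]
tool_rot: [[0.11, 0.994, -0.0], [0.994, -0.11, 0.0], [0.0, -0.0, -1.0]]
wrist_force: [1.5, -0.7, -1.2]
gripper_width: 50.1
grasp_force: 15.0
```

Call:
move_arm:
  increments:
    - {"dx": 40,"dy": -6,"dz": 0,"wx": 0,"wy": 0,"wz": 0,"fingers": 44}
    - {"dx": 80,"dy": -12,"dz": 0,"wx": 0,"wy": 0,"wz": 0,"fingers": 44}
    - {"dx": 110,"dy": -15,"dz": 0,"wx": 0,"wy": 0,"wz": 0,"fingers": 44}
    - {"dx": 131,"dy": -18,"dz": 0,"wx": 0,"wy": 0,"wz": 0,"fingers": 44}
    - {"dx": 131,"dy": -18,"dz": 20,"wx": 0,"wy": 0,"wz": 0,"fingers": 44}
    - {"dx": 131,"dy": -18,"dz": 40,"wx": 0,"wy": 0,"wz": 0,"fingers": 44}
    - {"dx": 131,"dy": -18,"dz": 50,"wx": 0,"wy": 0,"wz": 0,"fingers": 44}
    - {"dx": 131,"dy": -18,"dz": 50,"wx": 0,"wy": 0,"wz": 0,"fingers": 44}

```text
time_s: 17.55
position: [576.7, 133.4, 59.5]
tool_rot: [[0.109, 0.994, -0.004], [0.994, -0.109, -0.001], [-0.001, -0.004, -1.0]]
wrist_force: [-0.2, -0.8, -1.5]
gripper_width: 49.9
grasp_force: 15.0
```

Run:
```python
from h import *
import pickle
f=snap('wrist','w3.png'); g=snap('scene','s3.png'); k=snap('side','k3.png')
pickle.dump((f,g,k),open('3.pkl','wb'))
w=cv2.imread('pics/w3.png');s=cv2.imread('pics/s3.png');k=cv2.imread('pics/k3.png')
top=np.hstack([w[:300,120:520],cv2.resize(k[150:300,220:420],(400,300))])
bot=np.hstack([cv2.resize(s[140:290,290:490],(400,300)),cv2.resize(s[140:290,130:330],(400,300))])
cv2.imwrite('pics/m3.png',np.vstack([top,bot]))
st=ctrl.get_state();print(st['time_s'],st['position'],st['wrist_force'])
```

```text
17.7 [578.84945938 133.32388067  61.74378013] [-0.52750435  0.14656122 -0.39939777]
```

View pics/m3.png

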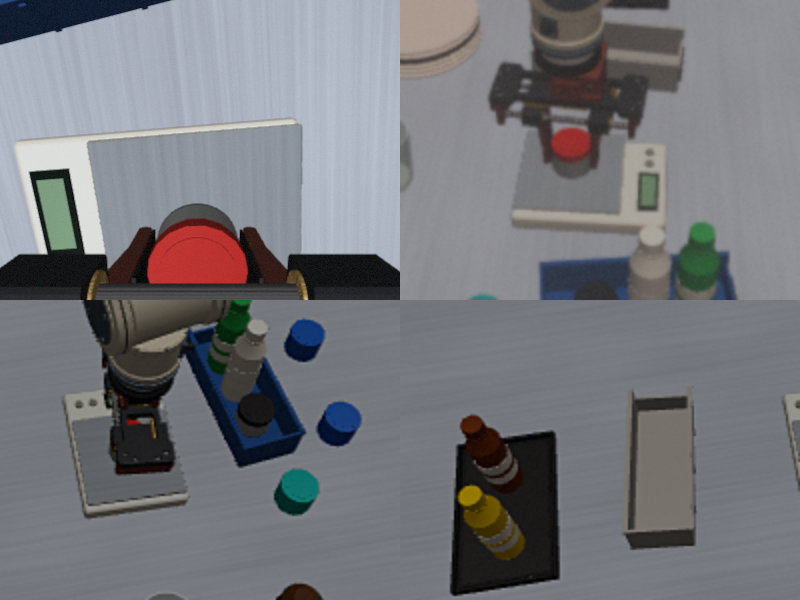

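The tin hangs level over the middle of the platform: red lid at about (197,265) in the wrist part, platform left edge at column 89 and right edge at 301. I'm lowering it.

Call:
move_arm:
  increments:
    - {"dx": 0,"dy": 0,"dz": 4,"wx": 0,"wy": 0,"wz": 0,"fingers": 44}
    - {"dx": 0,"dy": 0,"dz": 7,"wx": 0,"wy": 0,"wz": 0,"fingers": 44}
    - {"dx": 0,"dy": 0,"dz": 8,"wx": 0,"wy": 0,"wz": 0,"fingers": 44}
    - {"dx": 0,"dy": 0,"dz": 8,"wx": 0,"wy": 0,"wz": 0,"fingers": 44}

```text
time_s: 18.1
position: [578.4, 133.1, 53.1]
tool_rot: [[0.109, 0.994, -0.0], [0.994, -0.109, -0.0], [-0.0, -0.0, -1.0]]
wrist_force: [-0.2, 0.1, -1.9]
gripper_width: 49.8
grasp_force: 15.0
```

Call:
move_arm:
  increments:
    - {"dx": 0,"dy": 0,"dz": 1,"wx": 0,"wy": 0,"wz": 0,"fingers": 44}
    - {"dx": 0,"dy": 0,"dz": 1,"wx": 0,"wy": 0,"wz": 0,"fingers": 44}
    - {"dx": 0,"dy": 0,"dz": 1,"wx": 0,"wy": 0,"wz": 0,"fingers": 44}

```text
time_s: 18.4
position: [578.7, 133.2, 52.5]
tool_rot: [[0.109, 0.994, 0.0], [0.994, -0.109, 0.0], [0.0, 0.0, -1.0]]
wrist_force: [-1.2, -0.7, 1.9]
gripper_width: 49.7
grasp_force: 15.0
```

Call:
move_arm:
  increments:
    - {"dx": 0,"dy": 0,"dz": 0,"wx": 0,"wy": 0,"wz": 0,"fingers": 54}
    - {"dx": 0,"dy": 0,"dz": 0,"wx": 0,"wy": 0,"wz": 0,"fingers": 66}
    - {"dx": 0,"dy": 0,"dz": 0,"wx": 0,"wy": 0,"wz": 0,"fingers": 72}
    - {"dx": 0,"dy": 0,"dz": -20,"wx": 0,"wy": 0,"wz": 0,"fingers": 72}
    - {"dx": 0,"dy": 0,"dz": -60,"wx": 0,"wy": 0,"wz": 0,"fingers": 72}
    - {"dx": 0,"dy": 0,"dz": -110,"wx": 0,"wy": 0,"wz": 0,"fingers": 87.8}
    - {"dx": 0,"dy": 0,"dz": -155,"wx": 0,"wy": 0,"wz": 0,"fingers": 87.8}
    - {"dx": 0,"dy": 0,"dz": -195,"wx": 0,"wy": 0,"wz": 0,"fingers": 87.8}

```text
time_s: 19.2
position: [578.6, 133.3, 249.6]
tool_rot: [[0.109, 0.994, 0.001], [0.994, -0.109, 0.0], [0.0, 0.001, -1.0]]
wrist_force: [0.7, -0.9, -0.2]
gripper_width: 87.6
grasp_force: 0.0
```

Call:
move_arm:
  increments:
    - {"dx": -45,"dy": 8,"dz": 0,"wx": 0,"wy": 0,"wz": -8,"fingers": 87.8}
    - {"dx": -90,"dy": 16,"dz": 0,"wx": 0,"wy": 0,"wz": -16,"fingers": 87.8}
    - {"dx": -135,"dy": 24,"dz": 0,"wx": 0,"wy": 0,"wz": -24,"fingers": 87.8}
    - {"dx": -180,"dy": 32,"dz": 0,"wx": 0,"wy": 0,"wz": -32,"fingers": 87.8}
    - {"dx": -225,"dy": 40,"dz": 0,"wx": 0,"wy": 0,"wz": -40,"fingers": 87.8}
    - {"dx": -270,"dy": 48,"dz": 0,"wx": 0,"wy": 0,"wz": -48,"fingers": 87.8}
    - {"dx": -315,"dy": 56,"dz": 0,"wx": 0,"wy": 0,"wz": -56,"fingers": 87.8}
    - {"dx": -360,"dy": 64,"dz": 0,"wx": 0,"wy": 0,"wz": -64,"fingers": 87.8}

```text
time_s: 20.0
position: [602.6, -233.5, 247.1]
tool_rot: [[-0.849, 0.529, 0.0], [0.529, 0.849, 0.0], [0.0, 0.0, -1.0]]
wrist_force: [0.8, 0.6, -0.6]
gripper_width: 87.8
grasp_force: 0.0
```

Call:
move_arm:
  increments:
    - {"dx": 0,"dy": 0,"dz": 0,"wx": 0,"wy": 0,"wz": -8,"fingers": 87.8}
    - {"dx": 0,"dy": 0,"dz": 0,"wx": 0,"wy": 0,"wz": -16,"fingers": 87.8}
    - {"dx": 0,"dy": 0,"dz": 0,"wx": 0,"wy": 0,"wz": -24,"fingers": 87.8}
    - {"dx": 0,"dy": 0,"dz": 0,"wx": 0,"wy": 0,"wz": -26,"fingers": 87.8}
    - {"dx": 0,"dy": 0,"dz": 0,"wx": 0,"wy": 0,"wz": -26,"fingers": 87.8}
    - {"dx": 0,"dy": 0,"dz": 0,"wx": 0,"wy": 0,"wz": -26,"fingers": 87.8}

```text
time_s: 20.6
position: [602.7, -231.6, 247.0]
tool_rot: [[-0.994, 0.11, -0.0], [0.11, 0.994, 0.0], [0.0, 0.0, -1.0]]
wrist_force: [-0.0, -0.0, -0.7]
gripper_width: 88.0
grasp_force: 0.0
```

Call:
move_arm:
  increments:
    - {"dx": -8,"dy": -45,"dz": 0,"wx": 0,"wy": 0,"wz": 0,"fingers": 87.8}
    - {"dx": -16.3,"dy": -85,"dz": 0,"wx": 0,"wy": 0,"wz": 0,"fingers": 87.8}
    - {"dx": -16.3,"dy": -96.3,"dz": 0,"wx": 0,"wy": 0,"wz": 0,"fingers": 87.8}
    - {"dx": -16.3,"dy": -96.3,"dz": 0,"wx": 0,"wy": 0,"wz": 0,"fingers": 87.8}
    - {"dx": -16.3,"dy": -96.3,"dz": 0,"wx": 0,"wy": 0,"wz": 0,"fingers": 87.8}
    - {"dx": -16.3,"dy": -96.3,"dz": 30,"wx": 0,"wy": 0,"wz": 0,"fingers": 87.8}
    - {"dx": -16.3,"dy": -96.3,"dz": 60,"wx": 0,"wy": 0,"wz": 0,"fingers": 87.8}

```text
time_s: 21.3
position: [609.3, -327.7, 187.8]
tool_rot: [[-0.994, 0.108, 0.002], [0.108, 0.994, -0.001], [-0.002, -0.001, -1.0]]
wrist_force: [-0.7, -0.3, -0.7]
gripper_width: 87.8
grasp_force: 0.0
```

Call:
move_arm:
  increments:
    - {"dx": 0,"dy": 0,"dz": 30,"wx": 0,"wy": 0,"wz": 0,"fingers": 87.8}
    - {"dx": 0,"dy": 0,"dz": 60,"wx": 0,"wy": 0,"wz": 0,"fingers": 87.8}
    - {"dx": 0,"dy": 0,"dz": 85,"wx": 0,"wy": 0,"wz": 0,"fingers": 87.8}
    - {"dx": 0,"dy": 0,"dz": 100,"wx": 0,"wy": 0,"wz": 0,"fingers": 87.8}
    - {"dx": 0,"dy": 0,"dz": 106,"wx": 0,"wy": 0,"wz": 0,"fingers": 87.8}
    - {"dx": 0,"dy": 0,"dz": 106,"wx": 0,"wy": 0,"wz": 0,"fingers": 87.8}
    - {"dx": 0,"dy": 0,"dz": 106,"wx": 0,"wy": 0,"wz": 0,"fingers": 87.8}

```text
time_s: 22.0
position: [609.4, -329.3, 82.5]
tool_rot: [[-0.994, 0.109, 0.002], [0.109, 0.994, -0.001], [-0.002, -0.001, -1.0]]
wrist_force: [0.2, -0.4, 0.3]
gripper_width: 87.9
grasp_force: 0.0
```

Call:
move_arm:
  increments:
    - {"dx": -0.5,"dy": 0,"dz": 1,"wx": 0,"wy": 0,"wz": 0,"fingers": 60}
    - {"dx": -0.5,"dy": 0,"dz": 1,"wx": 0,"wy": 0,"wz": 0,"fingers": 52}
    - {"dx": -0.5,"dy": 0,"dz": 1,"wx": 0,"wy": 0,"wz": 0,"fingers": 48}
    - {"dx": -0.5,"dy": 0,"dz": 1,"wx": 0,"wy": 0,"wz": 0,"fingers": 46}
    - {"dx": -0.5,"dy": 0,"dz": 1,"wx": 0,"wy": 0,"wz": 0,"fingers": 44}
    - {"dx": -0.5,"dy": 0,"dz": 1,"wx": 0,"wy": 0,"wz": 0,"fingers": 42}
    - {"dx": -0.5,"dy": 0,"dz": 1,"wx": 0,"wy": 0,"wz": 0,"fingers": 38}
    - {"dx": -0.5,"dy": 0,"dz": 1,"wx": 0,"wy": 0,"wz": 0,"fingers": 38}
  newtons: 20

```text
time_s: 22.8
position: [609.0, -329.3, 80.2]
tool_rot: [[-0.994, 0.109, 0.0], [0.109, 0.994, -0.0], [-0.0, -0.0, -1.0]]
wrist_force: [-1.0, -1.0, 0.4]
gripper_width: 43.7
grasp_force: 20.0
```

Call:
move_arm:
  increments:
    - {"dx": 0,"dy": 0,"dz": -10,"wx": 0,"wy": 0,"wz": 0,"fingers": 38}
    - {"dx": 0,"dy": 0,"dz": -30,"wx": 0,"wy": 0,"wz": 0,"fingers": 38}
    - {"dx": 0,"dy": 0,"dz": -55,"wx": 0,"wy": 0,"wz": 0,"fingers": 38}
    - {"dx": 0,"dy": 0,"dz": -75,"wx": 0,"wy": 0,"wz": 0,"fingers": 38}
    - {"dx": 0,"dy": 0,"dz": -80,"wx": 0,"wy": 0,"wz": 0,"fingers": 38}
    - {"dx": 10,"dy": 20,"dz": -80,"wx": 0,"wy": 0,"wz": 0,"fingers": 38}
    - {"dx": 25,"dy": 50,"dz": -80,"wx": 0,"wy": 0,"wz": 0,"fingers": 38}
    - {"dx": 42,"dy": 85,"dz": -80,"wx": 0,"wy": 0,"wz": 0,"fingers": 38}

```text
time_s: 23.6
position: [575.6, -239.6, 159.3]
tool_rot: [[-0.994, 0.111, -0.001], [0.111, 0.994, 0.0], [0.001, 0.0, -1.0]]
wrist_force: [1.1, 0.1, -2.7]
gripper_width: 43.8
grasp_force: 20.0
```

Call:
move_arm:
  increments:
    - {"dx": 18,"dy": 37,"dz": 0,"wx": 0,"wy": 0,"wz": 0,"fingers": 38}
    - {"dx": 36,"dy": 74,"dz": 0,"wx": 0,"wy": 0,"wz": 0,"fingers": 38}
    - {"dx": 50,"dy": 104,"dz": 0,"wx": 0,"wy": 0,"wz": 0,"fingers": 38}
    - {"dx": 56.5,"dy": 115.4,"dz": 0,"wx": 0,"wy": 0,"wz": 0,"fingers": 38}
    - {"dx": 56.5,"dy": 115.4,"dz": 0,"wx": 0,"wy": 0,"wz": 0,"fingers": 38}
    - {"dx": 56.5,"dy": 115.4,"dz": 0,"wx": 0,"wy": 0,"wz": 0,"fingers": 38}
    - {"dx": 56.5,"dy": 115.4,"dz": 0,"wx": 0,"wy": 0,"wz": 0,"fingers": 38}

```text
time_s: 24.3
position: [533.7, -120.5, 160.2]
tool_rot: [[-0.994, 0.11, 0.001], [0.11, 0.994, -0.0], [-0.001, -0.0, -1.0]]
wrist_force: [0.4, 0.5, -2.9]
gripper_width: 43.8
grasp_force: 20.0
```

Correct by (-0.8,+0.9) and lower.

Call:
move_arm:
  increments:
    - {"dx": 0.8,"dy": 0.8,"dz": 20,"wx": 0,"wy": 0,"wz": 0,"fingers": 38}
    - {"dx": 0.8,"dy": 0.8,"dz": 40,"wx": 0,"wy": 0,"wz": 0,"fingers": 38}
    - {"dx": 0.8,"dy": 0.8,"dz": 58,"wx": 0,"wy": 0,"wz": 0,"fingers": 38}
    - {"dx": 0.8,"dy": 0.8,"dz": 72,"wx": 0,"wy": 0,"wz": 0,"fingers": 38}
    - {"dx": 0.8,"dy": 0.8,"dz": 78,"wx": 0,"wy": 0,"wz": 0,"fingers": 38}
    - {"dx": 0.8,"dy": 0.8,"dz": 78,"wx": 0,"wy": 0,"wz": 0,"fingers": 38}
    - {"dx": 0.8,"dy": 0.8,"dz": 78,"wx": 0,"wy": 0,"wz": 0,"fingers": 38}

```text
time_s: 25.0
position: [532.8, -118.7, 82.6]
tool_rot: [[-0.994, 0.109, 0.001], [0.109, 0.994, -0.0], [-0.001, -0.0, -1.0]]
wrist_force: [0.4, -0.4, -2.5]
gripper_width: 43.8
grasp_force: 20.0
```

Call:
move_arm:
  increments:
    - {"dx": 0,"dy": 0,"dz": 1,"wx": 0,"wy": 0,"wz": 0,"fingers": 38}
    - {"dx": 0,"dy": 0,"dz": 1.5,"wx": 0,"wy": 0,"wz": 0,"fingers": 38}
    - {"dx": 0,"dy": 0,"dz": 1.5,"wx": 0,"wy": 0,"wz": 0,"fingers": 38}

```text
time_s: 25.3
position: [532.5, -118.4, 81.1]
tool_rot: [[-0.994, 0.109, 0.001], [0.109, 0.994, -0.0], [-0.001, -0.0, -1.0]]
wrist_force: [-0.9, 0.7, -2.0]
gripper_width: 43.6
grasp_force: 20.0
```

Call:
move_arm:
  increments:
    - {"dx": 0,"dy": 0,"dz": 0.8,"wx": 0,"wy": 0,"wz": 0,"fingers": 38}
    - {"dx": 0,"dy": 0,"dz": 0.8,"wx": 0,"wy": 0,"wz": 0,"fingers": 38}
    - {"dx": 0,"dy": 0,"dz": 0.8,"wx": 0,"wy": 0,"wz": 0,"fingers": 38}

```text
time_s: 25.6
position: [532.5, -118.4, 80.2]
tool_rot: [[-0.994, 0.109, 0.001], [0.109, 0.994, -0.0], [-0.001, -0.0, -1.0]]
wrist_force: [-0.4, -0.2, -0.2]
gripper_width: 43.6
grasp_force: 20.0
```

Call:
move_arm:
  increments:
    - {"dx": 0,"dy": 0,"dz": 0.5,"wx": 0,"wy": 0,"wz": 0,"fingers": 38}
    - {"dx": 0,"dy": 0,"dz": 0.5,"wx": 0,"wy": 0,"wz": 0,"fingers": 50}
    - {"dx": 0,"dy": 0,"dz": 0,"wx": 0,"wy": 0,"wz": 0,"fingers": 70}
    - {"dx": 0,"dy": 0,"dz": 0,"wx": 0,"wy": 0,"wz": 0,"fingers": 87.8}
    - {"dx": 0,"dy": 0,"dz": -20,"wx": 0,"wy": 0,"wz": 0,"fingers": 87.8}
    - {"dx": 0,"dy": 0,"dz": -65,"wx": 0,"wy": 0,"wz": 0,"fingers": 87.8}
    - {"dx": 0,"dy": 0,"dz": -115,"wx": 0,"wy": 0,"wz": 0,"fingers": 87.8}
    - {"dx": 0,"dy": 0,"dz": -165,"wx": 0,"wy": 0,"wz": 0,"fingers": 87.8}

```text
time_s: 26.4
position: [531.7, -118.2, 246.3]
tool_rot: [[-0.994, 0.109, -0.001], [0.109, 0.994, 0.0], [0.001, 0.0, -1.0]]
wrist_force: [1.2, 0.2, -0.1]
gripper_width: 87.2
grasp_force: 0.0
```

Call:
move_arm:
  increments:
    - {"dx": 0,"dy": -45,"dz": 0,"wx": 0,"wy": 0,"wz": 0,"fingers": 87.8}
    - {"dx": 0,"dy": -90,"dz": 0,"wx": 0,"wy": 0,"wz": 0,"fingers": 87.8}
    - {"dx": 0,"dy": -135,"dz": 0,"wx": 0,"wy": 0,"wz": 0,"fingers": 87.8}
    - {"dx": -1,"dy": -180,"dz": 0,"wx": 0,"wy": 0,"wz": 0,"fingers": 87.8}
    - {"dx": -1,"dy": -212,"dz": 0,"wx": 0,"wy": 0,"wz": 0,"fingers": 87.8}
    - {"dx": -1,"dy": -212,"dz": 0,"wx": 0,"wy": 0,"wz": 0,"fingers": 87.8}
    - {"dx": -1,"dy": -212,"dz": 0,"wx": 0,"wy": 0,"wz": 0,"fingers": 87.8}
    - {"dx": -1,"dy": -212,"dz": 0,"wx": 0,"wy": 0,"wz": 0,"fingers": 87.8}

```text
time_s: 27.2
position: [510.1, -328.1, 244.6]
tool_rot: [[-0.994, 0.109, -0.001], [0.109, 0.994, 0.001], [0.001, 0.001, -1.0]]
wrist_force: [0.4, 0.8, -0.0]
gripper_width: 87.7
grasp_force: 0.0
```

Call:
move_arm:
  increments:
    - {"dx": 0,"dy": -0.8,"dz": 40,"wx": 0,"wy": 0,"wz": 0,"fingers": 87.8}
    - {"dx": 0,"dy": -0.8,"dz": 75,"wx": 0,"wy": 0,"wz": 0,"fingers": 87.8}
    - {"dx": 0,"dy": -0.8,"dz": 105,"wx": 0,"wy": 0,"wz": 0,"fingers": 87.8}
    - {"dx": 0,"dy": -0.8,"dz": 135,"wx": 0,"wy": 0,"wz": 0,"fingers": 87.8}
    - {"dx": 0,"dy": -0.8,"dz": 155,"wx": 0,"wy": 0,"wz": 0,"fingers": 87.8}
    - {"dx": 0,"dy": -0.8,"dz": 164,"wx": 0,"wy": 0,"wz": 0,"fingers": 87.8}
    - {"dx": 0,"dy": -0.8,"dz": 164,"wx": 0,"wy": 0,"wz": 0,"fingers": 87.8}
    - {"dx": 0,"dy": -0.8,"dz": 164,"wx": 0,"wy": 0,"wz": 0,"fingers": 87.8}

```text
time_s: 28.0
position: [510.8, -329.8, 81.8]
tool_rot: [[-0.994, 0.108, 0.001], [0.108, 0.994, -0.001], [-0.001, -0.0, -1.0]]
wrist_force: [-0.5, -0.2, 1.1]
gripper_width: 87.9
grasp_force: 0.0
```

Call:
move_arm:
  increments:
    - {"dx": 0,"dy": 0,"dz": 0,"wx": 0,"wy": 0,"wz": 0,"fingers": 60}
    - {"dx": 0,"dy": 0,"dz": 0,"wx": 0,"wy": 0,"wz": 0,"fingers": 52}
    - {"dx": 0,"dy": 0,"dz": 0,"wx": 0,"wy": 0,"wz": 0,"fingers": 48}
    - {"dx": 0,"dy": 0,"dz": 0,"wx": 0,"wy": 0,"wz": 0,"fingers": 46}
    - {"dx": 0,"dy": 0,"dz": 0,"wx": 0,"wy": 0,"wz": 0,"fingers": 44}
    - {"dx": 0,"dy": 0,"dz": 0,"wx": 0,"wy": 0,"wz": 0,"fingers": 42}
    - {"dx": 0,"dy": 0,"dz": 0,"wx": 0,"wy": 0,"wz": 0,"fingers": 38}
    - {"dx": 0,"dy": 0,"dz": 0,"wx": 0,"wy": 0,"wz": 0,"fingers": 38}
  newtons: 20

```text
time_s: 28.8
position: [510.1, -329.9, 80.9]
tool_rot: [[-0.994, 0.109, -0.0], [0.109, 0.994, 0.0], [0.0, 0.0, -1.0]]
wrist_force: [0.3, 0.7, 1.5]
gripper_width: 43.4
grasp_force: 20.0
```

Call:
move_arm:
  increments:
    - {"dx": 0,"dy": 0,"dz": -10,"wx": 0,"wy": 0,"wz": 0,"fingers": 38}
    - {"dx": 0,"dy": 0,"dz": -30,"wx": 0,"wy": 0,"wz": 0,"fingers": 38}
    - {"dx": 0,"dy": 0,"dz": -55,"wx": 0,"wy": 0,"wz": 0,"fingers": 38}
    - {"dx": 0,"dy": 0,"dz": -75,"wx": 0,"wy": 0,"wz": 0,"fingers": 38}
    - {"dx": 5,"dy": 0,"dz": -80,"wx": 0,"wy": 0,"wz": 0,"fingers": 38}
    - {"dx": 20,"dy": 20,"dz": -80,"wx": 0,"wy": 0,"wz": 0,"fingers": 38}
    - {"dx": 40,"dy": 50,"dz": -80,"wx": 0,"wy": 0,"wz": 0,"fingers": 38}
    - {"dx": 55,"dy": 85,"dz": -80,"wx": 0,"wy": 0,"wz": 0,"fingers": 38}

```text
time_s: 29.6
position: [462.7, -238.7, 160.1]
tool_rot: [[-0.994, 0.111, -0.002], [0.111, 0.994, 0.001], [0.002, 0.0, -1.0]]
wrist_force: [0.2, 0.8, -2.3]
gripper_width: 43.8
grasp_force: 20.0
```

Call:
move_arm:
  increments:
    - {"dx": 3,"dy": 40,"dz": 0,"wx": 0,"wy": 0,"wz": 0,"fingers": 38}
    - {"dx": 3,"dy": 80,"dz": 0,"wx": 0,"wy": 0,"wz": 0,"fingers": 38}
    - {"dx": 3,"dy": 110,"dz": 0,"wx": 0,"wy": 0,"wz": 0,"fingers": 38}
    - {"dx": 3,"dy": 126.6,"dz": 0,"wx": 0,"wy": 0,"wz": 0,"fingers": 38}
    - {"dx": 3,"dy": 126.6,"dz": 0,"wx": 0,"wy": 0,"wz": 0,"fingers": 38}
    - {"dx": 3,"dy": 126.6,"dz": 0,"wx": 0,"wy": 0,"wz": 0,"fingers": 38}
    - {"dx": 3,"dy": 126.6,"dz": 0,"wx": 0,"wy": 0,"wz": 0,"fingers": 38}

```text
time_s: 30.3
position: [475.2, -114.0, 160.7]
tool_rot: [[-0.994, 0.11, -0.0], [0.11, 0.994, -0.0], [0.0, -0.0, -1.0]]
wrist_force: [0.0, 0.4, -3.0]
gripper_width: 43.2
grasp_force: 20.0
```

Call:
move_arm:
  increments:
    - {"dx": 0,"dy": 0.6,"dz": 20,"wx": 0,"wy": 0,"wz": 0,"fingers": 38}
    - {"dx": 0,"dy": 0.6,"dz": 40,"wx": 0,"wy": 0,"wz": 0,"fingers": 38}
    - {"dx": 0,"dy": 0.6,"dz": 58,"wx": 0,"wy": 0,"wz": 0,"fingers": 38}
    - {"dx": 0,"dy": 0.6,"dz": 72,"wx": 0,"wy": 0,"wz": 0,"fingers": 38}
    - {"dx": 0,"dy": 0.6,"dz": 79,"wx": 0,"wy": 0,"wz": 0,"fingers": 38}
    - {"dx": 0,"dy": 0.6,"dz": 79,"wx": 0,"wy": 0,"wz": 0,"fingers": 38}
    - {"dx": 0,"dy": 0.6,"dz": 79,"wx": 0,"wy": 0,"wz": 0,"fingers": 38}

```text
time_s: 31.0
position: [475.7, -113.3, 82.1]
tool_rot: [[-0.994, 0.11, 0.0], [0.11, 0.994, -0.0], [-0.0, -0.0, -1.0]]
wrist_force: [1.1, -0.2, -1.9]
gripper_width: 43.3
grasp_force: 20.0
```

Call:
move_arm:
  increments:
    - {"dx": 0,"dy": 0,"dz": 1,"wx": 0,"wy": 0,"wz": 0,"fingers": 38}
    - {"dx": 0,"dy": 0,"dz": 1,"wx": 0,"wy": 0,"wz": 0,"fingers": 38}
    - {"dx": 0,"dy": 0,"dz": 1,"wx": 0,"wy": 0,"wz": 0,"fingers": 38}

```text
time_s: 31.3
position: [475.7, -112.8, 81.2]
tool_rot: [[-0.994, 0.109, 0.001], [0.109, 0.994, -0.0], [-0.001, -0.0, -1.0]]
wrist_force: [0.8, 0.1, -2.7]
gripper_width: 43.8
grasp_force: 20.0
```

Call:
move_arm:
  increments:
    - {"dx": 0,"dy": 0,"dz": 0.8,"wx": 0,"wy": 0,"wz": 0,"fingers": 38}
    - {"dx": 0,"dy": 0,"dz": 1,"wx": 0,"wy": 0,"wz": 0,"fingers": 38}
    - {"dx": 0,"dy": 0,"dz": 1,"wx": 0,"wy": 0,"wz": 0,"fingers": 38}

```text
time_s: 31.6
position: [475.8, -112.8, 80.3]
tool_rot: [[-0.994, 0.109, 0.001], [0.109, 0.994, -0.0], [-0.001, -0.0, -1.0]]
wrist_force: [-1.0, 0.9, 3.7]
gripper_width: 43.6
grasp_force: 20.0
```

Call:
move_arm:
  increments:
    - {"dx": 0,"dy": 0,"dz": 0,"wx": 0,"wy": 0,"wz": 0,"fingers": 50}
    - {"dx": 0,"dy": 0,"dz": 0,"wx": 0,"wy": 0,"wz": 0,"fingers": 70}
    - {"dx": 0,"dy": 0,"dz": 0,"wx": 0,"wy": 0,"wz": 0,"fingers": 87.8}
    - {"dx": 0,"dy": 0,"dz": 0,"wx": 0,"wy": 0,"wz": 0,"fingers": 87.8}
    - {"dx": 0,"dy": 0,"dz": -45,"wx": 0,"wy": 0,"wz": 0,"fingers": 87.8}
    - {"dx": 0,"dy": 0,"dz": -90,"wx": 0,"wy": 0,"wz": 0,"fingers": 87.8}
    - {"dx": 0,"dy": 0,"dz": -135,"wx": 0,"wy": 0,"wz": 0,"fingers": 87.8}
    - {"dx": 0,"dy": 0,"dz": -179,"wx": 0,"wy": 0,"wz": 0,"fingers": 87.8}

```text
time_s: 32.4
position: [475.2, -112.7, 260.7]
tool_rot: [[-0.994, 0.109, -0.0], [0.109, 0.994, 0.0], [0.0, -0.0, -1.0]]
wrist_force: [0.3, 0.6, -0.2]
gripper_width: 87.6
grasp_force: 0.0
```

Call:
move_arm:
  increments:
    - {"dx": -45,"dy": 10,"dz": 0,"wx": 0,"wy": 0,"wz": 0,"fingers": 87.8}
    - {"dx": -90,"dy": 20,"dz": 0,"wx": 0,"wy": 0,"wz": 0,"fingers": 87.8}
    - {"dx": -137,"dy": 32,"dz": 0,"wx": 0,"wy": 0,"wz": -0.3,"fingers": 87.8}
    - {"dx": -137,"dy": 32,"dz": 0,"wx": 0,"wy": 0,"wz": -0.3,"fingers": 87.8}
    - {"dx": -137,"dy": 32,"dz": 0,"wx": 0,"wy": 0,"wz": -0.3,"fingers": 87.8}
    - {"dx": -137,"dy": 32,"dz": 0,"wx": 0,"wy": 0,"wz": -0.3,"fingers": 87.8}

```text
time_s: 33.0
position: [613.9, -95.9, 258.3]
tool_rot: [[-0.995, 0.104, -0.002], [0.104, 0.995, 0.0], [0.002, 0.0, -1.0]]
wrist_force: [-0.2, 0.5, 1.1]
gripper_width: 87.8
grasp_force: 0.0
```

Run:
```python
from h import *
f=snap('wrist','w4.png'); g=snap('scene','s4.png')
w=cv2.imread('pics/w4.png')
a=cv2.resize(w[15:215,235:350],None,fx=3,fy=3,interpolation=cv2.INTER_CUBIC)
b=cv2.resize(w[15:215,420:580],None,fx=2.5,fy=2.5)
c=np.zeros((600,400,3),np.uint8); c[:500]=b
cv2.imwrite('pics/m4.png',np.hstack([a,c]))
print(ctrl.get_state()['position'])
np.set_printoptions(precision=1,suppress=True)
hsv=cv2.cvtColor(w,cv2.COLOR_BGR2HSV);m=cv2.inRange(hsv,(0,170,120),(6,255,255))|cv2.inRange(hsv,(174,170,120),(180,255,255));m[:,:420]=0;m[200:]=0
n,_,st,ce=cv2.connectedComponentsWithStats(m);i=1+st[1:,4].argmax();print(st[i],ce[i],atz(f,*ce[i],84))
for n,p in(('br',(476,-112.7,154)),('ye',(532.3,-119.2,154))): u,v=proj(f,p);print(n,(u-235)*3,(v-15)*3)
import pickle;pickle.dump(f,open('w4.pkl','wb'))
```

```text
[614.01791319 -96.05793052 258.92655171]
[ 492  113   45   44 1512] [513.7 134.5] [577.9 130.2  84. ]
br 134.98393208551545 83.00723604394952
ye 139.10979107641396 297.09243651228167
```

View pics/m4.png

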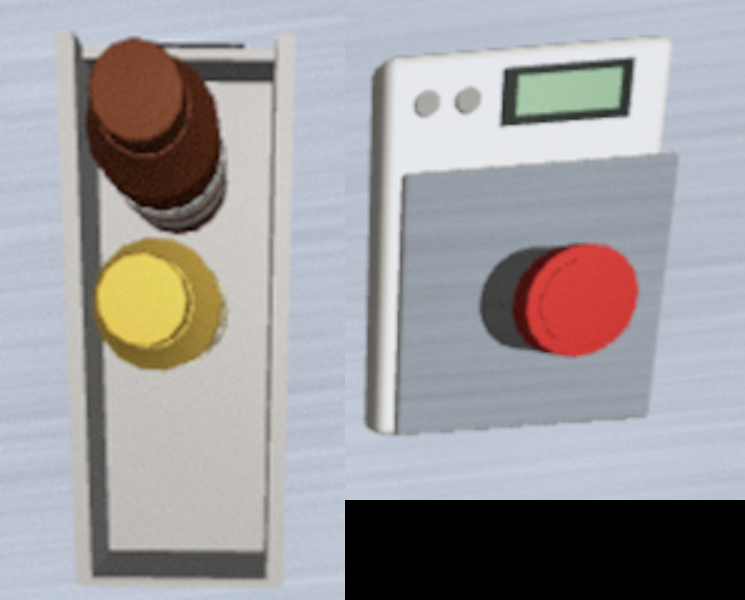

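Both bottles stand in the bin: brown cap at crop (136,90), yellow at (140,301), which is where they started once the small camera shift is allowed for. The red tin stands mid-platform, measured at about (578,130) against the platform centre of (579,133).

```bash
python3 -c "
from rig import ctrl
print(ctrl.sign_off())"
```

```text
the job is handed in; nothing more can be done
None
```

The job is handed in after about 33 s of the 138 s allowed: the red-lidded tin is within about 3 mm of the middle of the scale's platform, the brown and yellow bottles are back within about 1–2 mm of where they stood, nothing was knocked over, and I did not touch the other bin.

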